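# Set a scored tile over the breaking ledge

### The job

Set the scored porcelain tile up for snapping, only pushing it with the fingertips and never gripping or lifting it: slide it so that its long side lies flush against the aluminium fence and its front end hangs out over the steel-edged ledge of the snapping board, with the score line right above the ledge's edge. Then push the upright hold-down arm over so that its rubber pad comes down and rests on the tile. Leave the beaker, the dropper bottle, the tile strip and the tin standing beside the board alone.

Things in the scene. Friction and masses are not known exactly. Their poses are not given: they have to be found in the camera images.
- board: Wooden snapping board, fixed, 130 mm (x) by 230 mm (y); flat bed 30 mm above the worktop. Origin: centre of its footprint, at worktop height. x points away from the robot; the fence is on its -x side. Its -y end (robot's right) is the ledge: a steel strip level with the bed, open beyond. Along the board runs an aluminium fence 10 mm wide, 12 mm high; its inner face at board x = -30 mm.
- board_ledge (a point): The point where the outer edge of the steel ledge meets the face of the fence, at bed height; board coordinates (-30, -115, 30) mm. Axes as the board's. Overhead behind the board a fixed yellow gas rail runs along world y at x = 0.68 m, z = 0.45 m (23 mm thick): keep the wrist clear of it.
- tile: Loose white porcelain tile on the bed, 60 mm (x) by 120 mm (y), 8 mm thick, about 0.15 kg. Origin: centre of its underside. Axes roughly as the board's: its -x long side faces the fence, its -y end the ledge. Starts up to 25 mm off the fence, up to 0.1 rad askew, wholly on the bed. A dark 1.4 mm wide score line crosses its upper face 35 mm from the -y end.
- tile_score (a point): Middle of the score line on the tile's upper face; tile coordinates (0, -25, 8) mm.
- tile_front_corner (a point): Corner of the tile at its fence side and ledge end, at half thickness; tile coordinates (-30, -60, 4) mm.
- tile_rear_corner (a point): Corner of the tile at its fence side and rear end, at half thickness; tile coordinates (-30, 60, 4) mm.
- hold_arm (a joint): Hold-down arm: steel bar 24 mm wide (board y), 8 mm thick, with a black 22 mm ball at its free end, hinged behind the fence. 0: level, rubber pad resting on the tile; -0.1: pad on the bare bed; 1.57: upright; up to 1.82: leaning away from the tile. Stiff damped hinge: the arm (0.16 kg) stays put within 0.2 rad of upright; pushed further over the tile it sinks by its own weight in about 2 s.
- hold_arm_pin (a point): Middle of the arm's hinge pin, 48 mm above the worktop; board coordinates (-49, -92, 48) mm; the pin runs along board y. Two 27 mm high steel cheeks (above the bed) stand either side of the arm here.
- hold_arm_tip (a point): Centre of the black ball at the arm's free end, 100 mm from the pin. The bar spans 88 mm from the pin. With the arm down, the bar reaches from the pin to board +x across the tile, its pad over the tile from 22 to 76 mm from the pin.
- beaker: Small glass beaker, 51 mm wide, 68 mm high, standing to the right of the board; bystander. Origin: centre of its base.
- bottle: Amber dropper bottle, 35 mm wide, 102 mm high, standing to the right of the board; bystander. Origin: centre of its base.
- offcut: Narrow strip snapped off an earlier tile, 60 x 35 x 8 mm, lying on the worktop to the right; bystander. Origin: centre of its underside.
- tin: Round green tin, 67 mm wide, 39 mm high, standing on the worktop to the left of the board; bystander. Origin: centre of its base.
Things that resemble listed ones, but are neither listed nor needed, are in the scene too. What is shaped like the tile but blue or orange is not meant.

How it is judged:
By the outcome, as a careful person would: the job done as asked, in the order asked, and still so for the second after the job is handed in, with the robot touching nothing.
It also fails if it takes over 64 s, if anything falls off the work surface, if the arm or the gripper's body presses on something with over 40 N, if the wrist force passes 120 N, or if a joint passes its speed limit or range.

### The arm

A 6-joint arm with a two-finger parallel gripper is mounted at the origin on a cart in front of the work surface, level with it; the furniture and walls round the work are solid. World frame = base frame: x ahead of the robot, y to its left, z up, the work surface at z = 0. Lengths are in mm, angles in rad, forces in N, time in s.
With the tool pointing down it reaches from about 275 to 825 mm from the base axis. Payload 5.2 kg.
Tool frame: the origin (TCP) lies at the very end of the fingers, on their centre line; the grasp point (between the pads) lies 19 mm behind it; z points along the fingers, y is the line along which they close (so a half turn about z gives the same grasp; the last joint's range is limited). The gripper opens to 93 mm and grips with 3 to 60 N. Pads are 15 mm wide; open, the fingers measure 128 mm over their backs; the gripper's body (75 mm by 188 mm) begins 65 mm behind the grasp point.
Start: joints at [-1.345, 0.259, 1.535, -0, 1.348, -0.203], TCP at [228.699, -500.201, 218.653] pointing down, gripper open.
Joint ranges: [-3.14, 3.14], [-0.91, 2.08], [0.19, 2.58], [-1.22, 4.36], [0.22, 2.71], [-3.12, 3.12]. Speed limits (rad/s): [2.57, 2.57, 3.14, 3.14, 3.14, 3.14].

### API

Orientations are given as [roll, pitch, yaw] about the fixed x, y, z axes, in that order (R = Rz(yaw) Ry(pitch) Rx(roll)).
In Python, from bench import robot gives the robot as it stands. The module is installed in compiled form; this text tells all that it offers. Calls block until the motion is done:
- robot.move_ptp(position, orientation): joint-space move of the TCP to a pose.
- robot.move_linear(position, ori=None, speed=150, f_stop=None): straight line of the TCP; ori=None keeps the orientation; speed is the mean speed in mm/s. With f_stop (N) it stops when the force on the tool has changed by that much, and returns True; else False.
- robot.move_j(angles): joint-space move.
- robot.move_gripper(opening): opening from 0.0 (shut) to 1.0 (fully open); the grip force is fixed at half the most; returns when the fingers have stopped.
- robot.sleep(seconds).
- robot.inverse_kinematics(position, orientation): joint angles nearest the present ones, or None.
- robot.get_image(name): name is "scene" or "top" or "wrist"; returns a dict with "img" (384x512x3 uint8, blue, green, red), "fovy" (degrees; the focal length in pixels is half the picture's height over the tangent of half this angle, whatever the lens; pixels are square), "cx", "cy" (the principal point, pixels), "eye" and "orientation" of the camera in the world. Camera axes: x right, y down, z forward; pixel columns grow to the right and rows downward; lengths in mm; the calibration is good to about 2 mm. A picture is of the moment at which its call begins. There is no depth.
A pose or a line that the arm cannot do raises robot.MotionError and nothing moves.
- robot.hand_in(): hands the job in; it is judged then, once.
Readings, each from a call of its own:
- robot.current_t(): time.
- robot.current_qpos(): joint angles.
- robot.current_joint_vel(): joint speeds.
- robot.current_joint_efforts(): joint torques, N m.
- robot.current_tcp_pos(): TCP position.
- robot.current_eef_rot(): TCP orientation.
- robot.current_contact_force(): force on the tool from outside, world axes, zero at the start.
- robot.current_ft_torque(): the same for the moment, N m.
- robot.current_gripper_width(): opening from 0.0 (shut) to 1.0 (fully open).
- robot.current_finger_force(): force on a finger pad.
Only numpy, scipy, OpenCV 4.12 (cv2) and the standard library are available. Lean on these libraries where they do the work, as an engineer would, in place of code of your own. Each camera call takes 0.05 s, during which the arm holds its last target. There are 200 camera calls.

## Working session

There is one attempt and no reset: what is moved stays moved. The work goes in short steps, each a Python script; the robot and the scene stay as the last script left them, time stands still between calls to the robot, and variables do not carry over. Pictures are saved under pics/ and viewed, at most 10 in all, crops included, and the job is handed in when it is done.

```bash
mkdir -p pics
cat > h.py <<'E'
import numpy as np, cv2
from bench import robot
from scipy.spatial.transform import Rotation as R
def cam(n):
    d=robot.get_image(n); return d
def rot(o):
    o=np.array(o,float)
    return o if o.shape==(3,3) else R.from_euler('xyz',o).as_matrix()
def f(d): return d['img'].shape[0]/2/np.tan(np.radians(d['fovy'])/2)
def px2w(d,u,v,z):
    r=rot(d['orientation'])@np.array([(u-d['cx'])/f(d),(v-d['cy'])/f(d),1]); e=np.array(d['eye'])
    return e+r*(z-e[2])/r[2]
def w2px(d,p):
    c=rot(d['orientation']).T@(np.array(p)-np.array(d['eye'])); return c[:2]/c[2]*f(d)+[d['cx'],d['cy']]
E
python3 - <<'E'
from h import *
import pickle
for n in ('scene','top'):
    d=cam(n); pickle.dump(d,open(n+'.pkl','wb'))
    print(n,d['fovy'],d['cx'],d['cy'],d['eye'],d['orientation'])
    cv2.imwrite(f'pics/{n}0.png',cv2.resize(d['img'],(800,600),interpolation=cv2.INTER_CUBIC))
E
```

```text
scene 54.65982721745462 254.18347834217843 197.58176009457566 [-188.07474375 -824.50113537  644.06471543] [-2.02615439  0.00455604 -0.67081171]
top 44.78462357383783 257.8851377081553 193.09256082294678 [ 405.58405608   89.92511083 1535.28867517] [-3.05889762 -0.00488497 -1.56715348]
```

View pics/scene0.png

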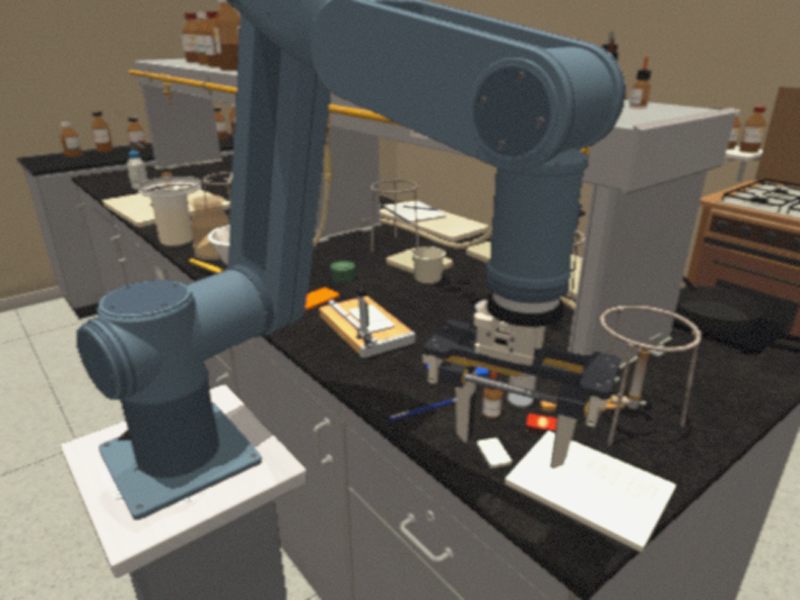

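View pics/top0.png

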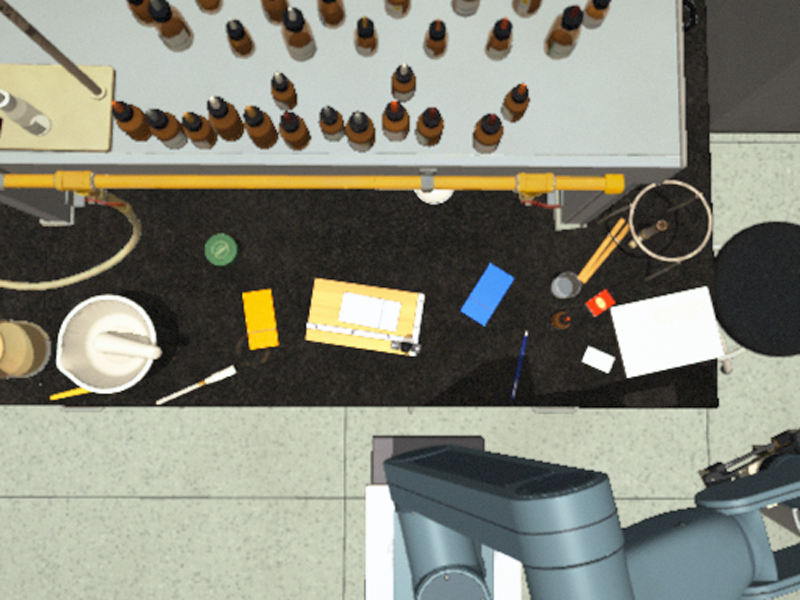

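Run:
```python
from h import *
import pickle
d=pickle.load(open('top.pkl','rb'));s=.64
for n,u,v,z in [('c-+',306,341,30),('c++',315,279,30),('c+-',424,292,30),('c--',418,355,30),('t++',346,292,38),('t+-',401,300,38),('t--',397,327,38),('t-+',338,318,38),('tin',221,249,39),('arm',405,346,100)]:
    print(n,px2w(d,u*s,v*s,z).round())
print(robot.current_eef_rot())
d=cam('wrist');T=rot(robot.current_eef_rot());p=np.array(robot.current_tcp_pos())
print('cam in tool',T.T@(np.array(d['eye'])-p), T.T@rot(d['orientation']),d['fovy'],d['cx'],d['cy'])
```

```text
c-+ [448. 283.  30.]
c++ [577. 266.  30.]
c+- [551.  39.  30.]
c-- [420.  52.  30.]
t++ [549. 201.  38.]
t+- [533.  87.  38.]
t-- [477.  95.  38.]
t-+ [496. 217.  38.]
tin [638. 460.  39.]
arm [437.  79. 100.]
[-3.13994701e+00 -2.69779402e-04  4.28824371e-01]
cam in tool [  78.77944092   -0.89027099 -165.31573198] [[ 1.70405087e-04 -9.58556076e-01 -2.84903879e-01]
 [ 9.99999945e-01  2.44197590e-04 -2.23485923e-04]
 [ 2.83796631e-04 -2.84903825e-01  9.58556065e-01]] 58.764576959517505 261.14622203147553 193.6598429767786
```

Run:
```python
from h import *
import pickle
robot.move_ptp([505,160,225],[np.pi,0,-0.118])
d=cam('wrist');pickle.dump(d,open('w1.pkl','wb'))
cv2.imwrite('pics/w1.png',cv2.resize(d['img'],(800,600),interpolation=cv2.INTER_CUBIC))
print(robot.current_t(),d['eye'],robot.current_tcp_pos())
```

```text
2.7333 [583.1680834  150.48305485 390.38500532] [505.28518584 159.29880464 224.9754919 ]
```

View pics/w1.png

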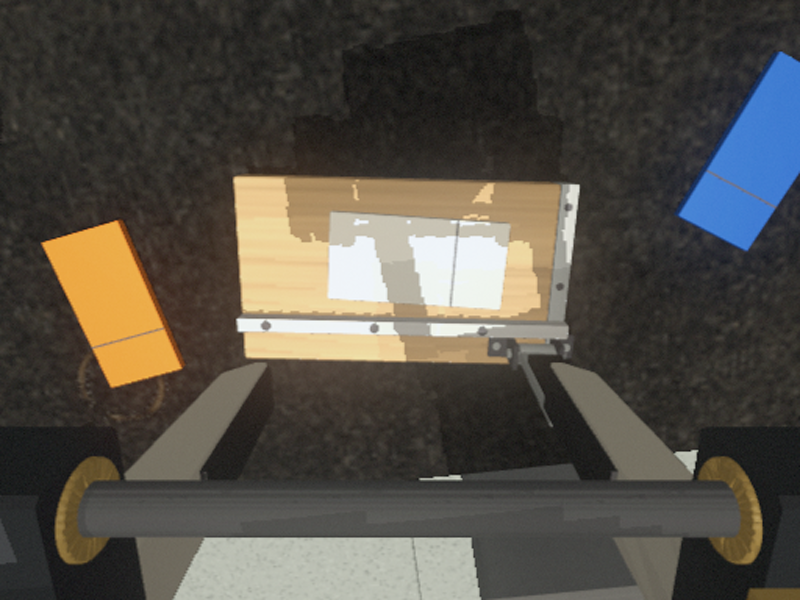

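Run:
```python
from h import *
import pickle
d=pickle.load(open('w1.pkl','rb'));c=d['img'][100:245,140:380]
cv2.imwrite('pics/w1c.png',cv2.resize(c,None,fx=3.33,fy=3.33,interpolation=cv2.INTER_CUBIC))
```

```text
(no output)
```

View pics/w1c.png

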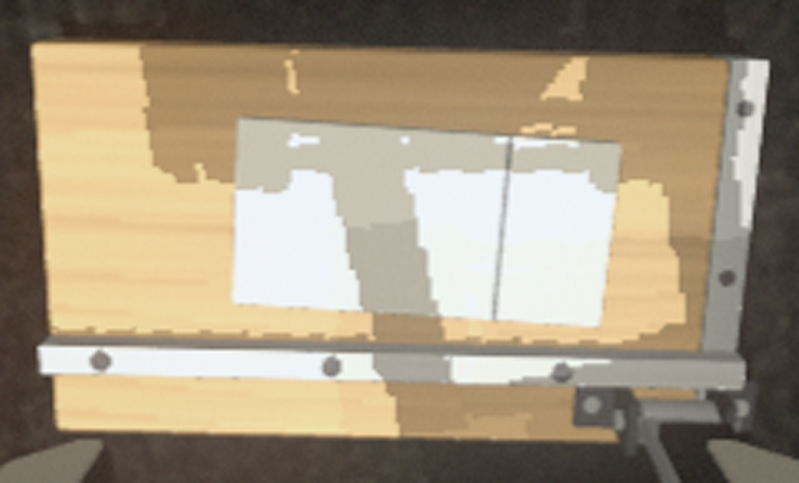

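```bash
cat >> h.py <<'E'
def bp(d,pts,z): return np.array([px2w(d,u,v,z)[:2] for u,v in pts])
def fit(loc,w): # 2D rigid fit: w = R loc + t
    lc,wc=loc.mean(0),w.mean(0); a=loc-lc;b=w-wc
    th=np.arctan2((a[:,0]*b[:,1]-a[:,1]*b[:,0]).sum(),(a*b).sum())
    M=np.array([[np.cos(th),-np.sin(th)],[np.sin(th),np.cos(th)]]); t=wc-M@lc
    return th,t,np.linalg.norm(a@M.T+wc-w,axis=1)
E
python3 - <<'E'
from h import *
import pickle
d=pickle.load(open('w1.pkl','rb'))
P=lambda L:[(140+x/3.33-.35,100+y/3.33-.35) for x,y in L]
b=bp(d,P([(32,43),(770,60),(743,351),(50,337)]),30)
bl=np.array([(65,115),(65,-115),(-30,-115),(-30,111.])]) 
ft=bp(d,P([(40,347),(745,361)]),42); print('fence top',ft.round(1))
W=np.vstack([b[:3],ft]); L=np.vstack([bl[:3],[(-30,115),(-30,-115)]])
th,t,r=fit(L,W); print('board',th,t,r.round(1)); print(b.round(1))
tw=bp(d,P([(238,118),(621,144),(599,326),(232,302),(512,138),(495,320)]),38)
tl=np.array([(30,60),(30,-60),(-30,-60),(-30,60),(30,-25),(-30,-25.])])
th2,t2,r2=fit(tl,tw);print('tile',th2,t2,r2.round(1))
M=np.array([[np.cos(th),-np.sin(th)],[np.sin(th),np.cos(th)]])
print('tile in board',M.T@(t2-t),th2-th,((tw-t)@M).round(1))
a=t+M@np.array([-49,-92]);print('pin px*1.5625',w2px(d,[*a,48])*1.5625,w2px(d,[*a,148])*1.5625)
s=pickle.load(open('top.pkl','rb'))
print([(w2px(s,[*(t+M@np.array(q)),30])*1.5625).round() for q in [(65,115),(65,-115),(-65,-115),(-65,115)]])
E
```

```text
File "<stdin>", line 6
    bl=np.array([(65,115),(65,-115),(-30,-115),(-30,111.])]) 
                                                        ^
SyntaxError: closing parenthesis ']' does not match opening parenthesis '('
```

Run:
```python
from h import *
import pickle
d=pickle.load(open('w1.pkl','rb'))
P=lambda L:[(140+x/3.33-.35,100+y/3.33-.35) for x,y in L]
b=bp(d,P([(32,43),(770,60),(743,351)]),30)
ft=bp(d,P([(40,347),(745,361)]),42); print('fence top',ft.round(1))
W=np.vstack([b,ft]); L=np.array([(65,115),(65,-115),(-30,-115),(-30,115),(-30,-115.)])
th,t,r=fit(L,W); print('board',th,t,r.round(1)); print(b.round(1))
tw=bp(d,P([(238,118),(621,144),(599,326),(232,302),(512,138),(495,320)]),38)
tl=np.array([(30,60),(30,-60),(-30,-60),(-30,60),(30,-25),(-30,-25.)])
th2,t2,r2=fit(tl,tw);print('tile',th2,t2,r2.round(1))
M=np.array([[np.cos(th),-np.sin(th)],[np.sin(th),np.cos(th)]])
print('tile in board',M.T@(t2-t),th2-th,((tw-t)@M).round(1))
a=t+M@np.array([-49,-92]);print('pin px*1.5625',w2px(d,[*a,48])*1.5625,w2px(d,[*a,148])*1.5625)
s=pickle.load(open('top.pkl','rb'))
print([(w2px(s,[*(t+M@np.array(q)),30])*1.5625).round() for q in [(65,115),(65,-115),(-65,-115),(-65,115)]])
```

```text
fence top [[482.9 280.9]
 [451.2  55. ]]
board -0.14115029461289982 [496.5306742  163.08239394] [0.7 0.6 1.3 0.3 1.6]
[[577.  267.1]
 [544.8  40.7]
 [450.2  52.2]]
tile -0.18750942876088883 [507.30284169 153.39337407] [0.7 0.8 0.9 0.5 0.8 0.5]
tile in board [12.02810769 -8.07721014] -0.046359134147989006 [[ 44.4  50. ]
 [ 39.  -68.6]
 [-20.1 -66. ]
 [-14.7  53. ]
 [ 40.1 -34.7]
 [-18.8 -32.1]]
pin px*1.5625 [536.31590146 353.71924584] [581.60667936 427.58189931]
[array([314., 279.]), array([424., 295.]), array([415., 357.]), array([304., 341.])]
```

```bash
cat >> h.py <<'E'
TH=-0.1412; T0=np.array([496.53,163.08])
MB=np.array([[np.cos(TH),-np.sin(TH)],[np.sin(TH),np.cos(TH)]])
def B(x,y,z): return [*(T0+MB@np.array([x,y])),z]
def tb(): p=np.array(robot.current_tcp_pos()); return np.r_[MB.T@(p[:2]-T0),p[2]].round(2)
O=[np.pi,0,TH]
E
python3 - <<'E'
from h import *
robot.move_gripper(0.5)
robot.move_ptp(B(68,-8,90),O)
robot.move_linear(B(68,-8,33),O,speed=80,f_stop=15); print(tb(), robot.current_contact_force())
robot.move_linear(B(50,-8,33),O,speed=50,f_stop=8); print(tb(), robot.current_contact_force())
print(robot.move_linear(B(33,-8,33),O,speed=20,f_stop=6),tb(),robot.current_contact_force())
robot.move_linear(B(60,-8,33),O,speed=80)
robot.move_linear(B(60,-8,180),O,speed=200)
robot.move_gripper(0)
import pickle
robot.move_linear(B(10,-20,200),O,speed=200)
d=cam('wrist');pickle.dump(d,open('w2.pkl','wb'))
cv2.imwrite('pics/w2.png',cv2.resize(d['img'],(800,600),interpolation=cv2.INTER_CUBIC))
print(robot.current_t())
E
```

```text
[68.39 -7.88 33.39] [-0.35614661 -0.60244217 -0.06733723]
[49.62 -7.98 33.21] [ 0.27744899  0.73929919 -0.19774757]
True [40.45 -8.16 33.14] [ 0.74558414 -0.2837614   1.43812699]
8.8583
```

View pics/w2.png

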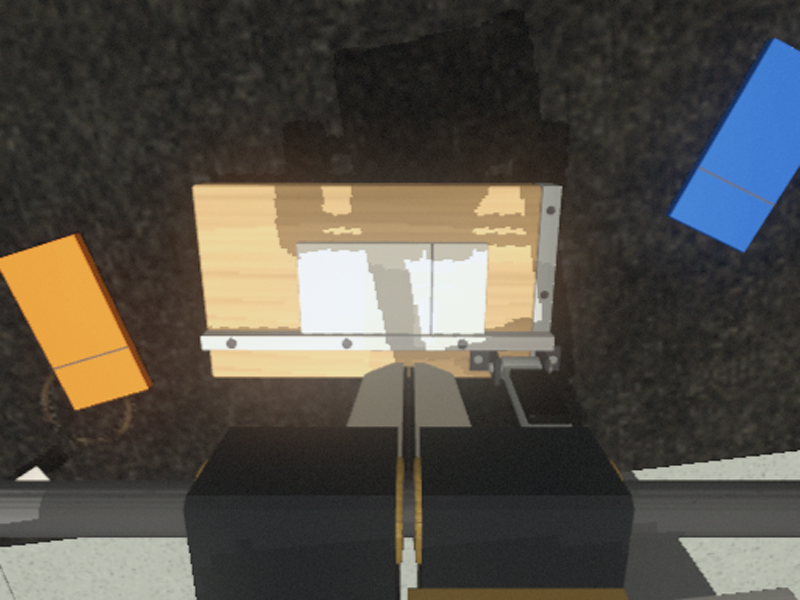

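```bash
cat >> h.py <<'E'
def tileb(d,rear,score,ledge):
    s=.64; g=lambda q,z: MB.T@(px2w(d,q[0]*s-.2,q[1]*s-.2,z)[:2]-T0)
    print('rear',g(rear,38).round(1),'score',[g(q,38).round(1) for q in score],'ledge',[g(q,30).round(1) for q in ledge])
E
python3 - <<'E'
from h import *
import pickle
d=pickle.load(open('w2.pkl','rb'))
tileb(d,(299,285),[(432,244),(431.5,333)],[(561,186),(553,337)])
E
```

```text
rear [ 3.4 50.1] score [array([ 29.8, -34.2]), array([-28.9, -34.6])] ledge [array([  64.6, -113.8]), array([ -34.6, -116.5])]
```

Run:
```python
from h import *
import pickle
robot.move_linear(B(8,84,90),O,speed=200)
robot.move_linear(B(8,84,33),O,speed=80,f_stop=15)
print(robot.move_linear(B(8,-5,33),O,speed=35,f_stop=8),tb(),robot.current_contact_force())
robot.move_linear(B(8,8,33),speed=60)
robot.move_linear(B(8,-5,33),speed=30) if False else None
d=cam('wrist');pickle.dump(d,open('w3.pkl','wb'))
cv2.imwrite('pics/w3.png',cv2.resize(d['img'],(800,600),interpolation=cv2.INTER_CUBIC))
print(robot.current_t())
```

```text
False [ 8.01 -4.93 33.03] [0.51578278 2.73644595 0.78915001]
13.7333
```

View pics/w3.png

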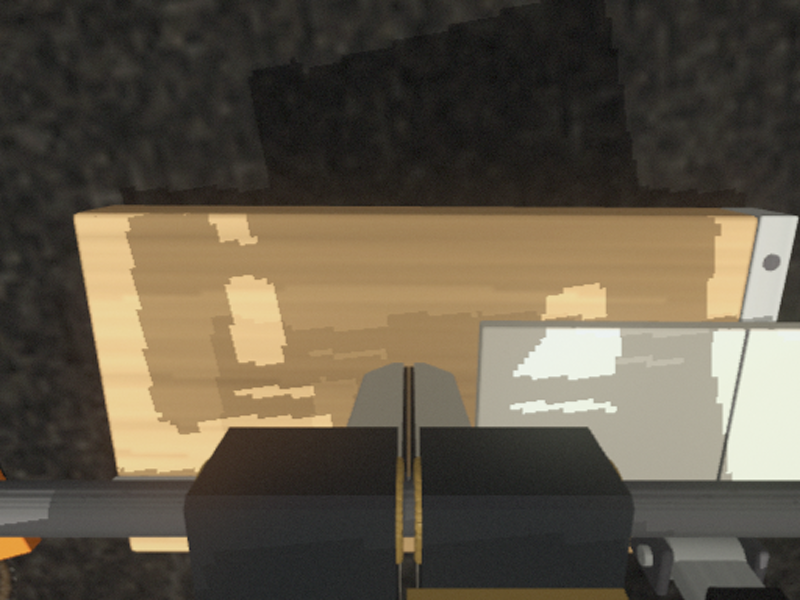

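Run:
```python
from h import *
import pickle
d=pickle.load(open('w3.pkl','rb'))
tileb(d,(481,324),[(747,328),(722,475)],[(798,216),(777,320)])
```

```text
rear [ 31.6 -14.3] score [array([ 30.3, -99. ]), array([ -23.7, -100.2])] ledge [array([  64.8, -113.7]), array([  30.3, -113.9])]
```

Run:
```python
from h import *
import pickle
robot.move_linear(B(8,-3,33),O,speed=60)
print(robot.move_linear(B(8,-18.5,33),O,speed=20,f_stop=8),tb())
robot.move_linear(B(8,-8,33),O,speed=60)
robot.move_linear(B(30,-20,190),O,speed=200)
robot.move_linear(B(62,-80,190),O,speed=200)
robot.move_gripper(0.5)
robot.move_linear(B(62,-80,33),O,speed=150)
print(robot.move_linear(B(36,-80,33),O,speed=20,f_stop=6),tb())
robot.move_linear(B(60,-80,33),O,speed=80)
robot.move_linear(B(60,-80,150),O,speed=200)
d=cam('wrist');pickle.dump(d,open('w4.pkl','wb'))
cv2.imwrite('pics/w4.png',cv2.resize(d['img'],(800,600),interpolation=cv2.INTER_CUBIC))
print(robot.current_t())
```

```text
False [  8.04 -18.64  33.02]
True [ 40.19 -79.9   33.52]
21.1333
```

View pics/w4.png

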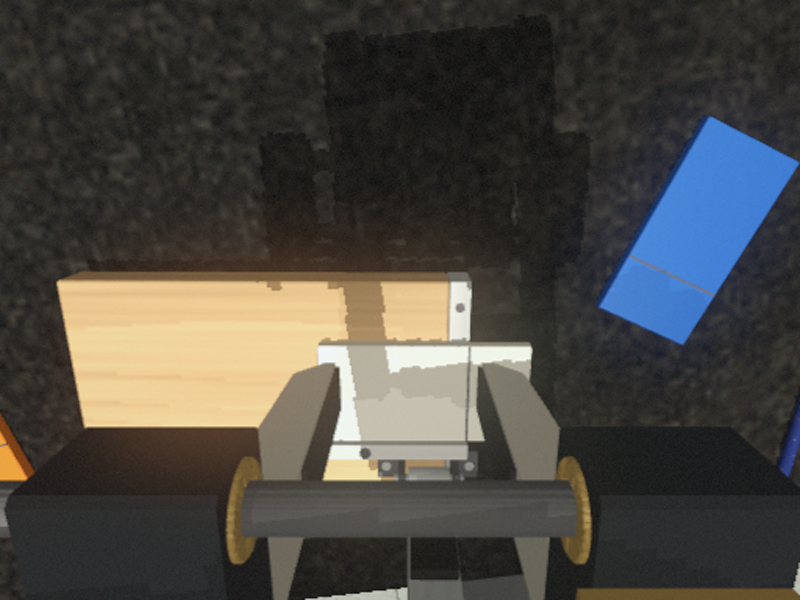

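Run:
```python
from h import *
import pickle
d=pickle.load(open('w4.pkl','rb'));c=d['img'][170:305,190:350]
cv2.imwrite('pics/w4c.png',cv2.resize(c,None,fx=4.4,fy=4.4,interpolation=cv2.INTER_CUBIC))
g=cv2.cvtColor(d['img'],6).astype(int)
for v in (178,186,194,202,210): print(v,g[v,296:308])
for v in (225,240,255,270): print(v,g[v,294:306])
```

```text
178 [108 109 106 106  99  77  62  58  59  59  56  57]
186 [231 229 228 226 222 194  65  66  63  62  63  63]
194 [191 214 228 229 214 141  68  69  72  70  69  68]
202 [229 227 227 229 209  85  66  66  67  67  67  65]
210 [228 227 227 225 194  71  69  72  69  71  69  70]
225 [242 242 243 243 242 222 163 216 243 242 243 242]
240 [177 177 177 177 164 124 135 176 177 176 177 155]
255 [175 176 175 170 141 110 151 175 175 176 156  83]
270 [191 193 192 173 117 153 191 190 190 191 191 190]
```

View pics/w4c.png

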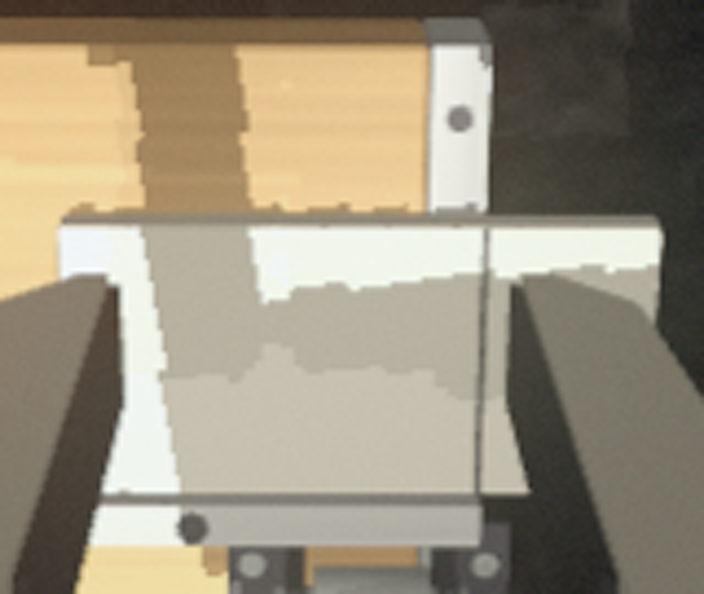

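Run:
```python
from h import *
import pickle
d=pickle.load(open('w4.pkl','rb'))
g=lambda u,v,z: (MB.T@(px2w(d,u,v,z)[:2]-T0)).round(2)
for q in [(301.3,186),(300.95,194),(300.5,202),(300.3,210)]: print('ledge',g(*q,30))
for q in [(300.05,225),(299.27,240),(298.84,255),(298.1,270)]: print('score',g(*q,38))
print('front side corner',g(190+60/4.4-.4,170+225/4.4-.4,38),g(190+662/4.4-.4,170+225/4.4-.4,38))
```

```text
ledge [  59.52 -114.41]
ledge [  52.3  -114.35]
ledge [  44.98 -114.2 ]
ledge [  37.55 -114.27]
score [  26.55 -113.54]
score [  12.36 -113.32]
score [  -2.23 -113.4 ]
score [ -17.23 -113.21]
front side corner [ 30.51 -29.53] [  30.52 -148.07]
```

Run:
```python
from h import *
import pickle
robot.move_gripper(0)
robot.move_linear(B(30,0,150),O,speed=200)
robot.move_linear(B(8,-6,33),O,speed=150)
print(robot.move_linear(B(8,-19.2,33),O,speed=15,f_stop=8),tb())
robot.move_linear(B(8,-8,33),O,speed=60)
robot.move_linear(B(30,-20,150),O,speed=200)
robot.move_linear(B(62,-80,150),O,speed=200)
robot.move_gripper(0.5)
robot.move_linear(B(60,-80,33),O,speed=150)
print(robot.move_linear(B(36,-80,33),O,speed=20,f_stop=6),tb())
robot.move_linear(B(60,-80,33),O,speed=80)
robot.move_linear(B(60,-80,150),O,speed=200)
d=cam('wrist');pickle.dump(d,open('w5.pkl','wb'))
g=cv2.cvtColor(d['img'],6).astype(float)
def le(v): 
    r=g[v,294:308]; return 293.5+np.clip((r-68)/(r[0:4].max()-68),0,1).sum()
def sc(v):
    r=g[v,292:308]; w=np.clip(np.median(r)-r-8,0,None); return (w*np.arange(292,308)).sum()/w.sum()
G=lambda u,v,z: (MB.T@(px2w(d,u,v,z)[:2]-T0)).round(2)
for v in (186,202,210): print('ledge',G(le(v),v,30))
for v in (225,270): print('score',G(sc(v),v,38))
print(robot.current_t())
```

```text
False [  8.07 -19.12  33.03]
True [ 40.2 -79.9  33.5]
ledge [  59.52 -114.22]
ledge [  44.98 -114.05]
ledge [  37.55 -114.26]
score [  26.55 -113.81]
score [ -17.23 -117.48]
30.15
```

Run:
```python
from h import *
import pickle
robot.move_gripper(0)
robot.move_linear(B(40,-60,200),O,speed=250)
robot.move_linear(B(-98,-92,200),O,speed=250)
robot.move_linear(B(-98,-92,125),O,speed=150)
print(robot.move_linear(B(-20,-92,125),O,speed=40,f_stop=30),tb(),robot.current_contact_force())
robot.move_linear(B(-70,-92,125),O,speed=120)
robot.move_linear(B(-80,-60,220),O,speed=200)
robot.sleep(1.5)
robot.move_linear(B(30,-60,200),O,speed=250)
d=cam('wrist');pickle.dump(d,open('w6.pkl','wb'))
c=d['img'][120:330,120:400]
cv2.imwrite('pics/w6.png',cv2.resize(c,None,fx=2.8,fy=2.8,interpolation=cv2.INTER_CUBIC))
print(robot.current_t())
```

```text
False [-20.15 -91.98 125.02] [ 0.34101191 -0.22002333 -0.2171515 ]
38.2333
```

View pics/w6.png

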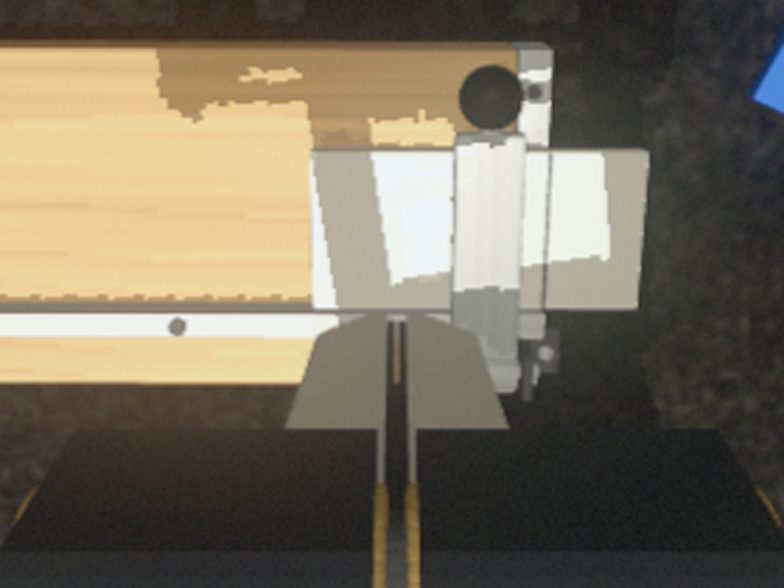

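The arm lies across the tile with its ball at crop (491,97). The score at crop (550,155)–(545,305) continues the ledge edge at (553,45)–(549,148), and the tile is still flush with the fence.

Run:
```python
from h import *
import pickle
d=pickle.load(open('w6.pkl','rb'))
for z in (48,58): print('ball predicted',(w2px(d,B(51,-92,z))-[120,120])*2.8)
G=lambda x,y,z:(MB.T@(px2w(d,120+x/2.8-.3,120+y/2.8-.3,z)[:2]-T0)).round(1)
print(G(553,50,30),G(549,146,30),G(550,157,38),G(545,303,38))
robot.sleep(1); print(robot.current_t())
print(robot.hand_in())
```

```text
ball predicted [491.66106256  96.74406434]
ball predicted [494.64810492 102.20797262]
[  64.5 -114.5] [  30.2 -114.6] [  28.1 -113.9] [ -27.1 -114.6]
39.2333
the job is handed in; nothing more can be done
None
```

The job is handed in at 39 s of the 64 s limit: the tile is flush against the fence, the score line measures within about 0.7 mm of the ledge's edge, and the hold-down arm is down with its pad on the tile.

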